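# Hold an offset lever level over its assembly fixture

## Robot

A 6-joint arm with a two-finger parallel gripper is mounted at the origin on a cart in front of the work surface, level with it; the furniture and walls round the work are solid. World frame = base frame: x ahead of the robot, y to its left, z up, the work surface at z = 0. Lengths are in m, angles in rad, forces in N, time in s.
With the tool pointing down it reaches from about 0.35 to 0.775 m from the base axis. Payload 5.5 kg.
Tool frame: the origin (TCP) lies between the finger pads; the fingertips stand 8 mm ahead of it and the grasp point (between the pads) lies 11 mm behind it; z points along the fingers, y is the line along which they close (so a half turn about z gives the same grasp; the last joint's range is limited). The gripper opens to 85 mm and grips with 20 to 120 N. Pads are 22 mm wide; open, the fingers measure 114 mm over their backs; the gripper's body (76 mm by 85 mm) begins 54 mm behind the grasp point. The pads swing forward as they close: fully open they stand 13 mm farther back than shut.
Start: joints at [1.029, 0.313, 0.046, 1.304, 0, 1.431], TCP at [0.225, 0.529, 0.239] pointing down, gripper open.
Joint ranges: [-2.76, 2.76], [-0.86, 1.69], [-1.03, 1.26], [-2.2, 2.34], [-1.47, 1.5], [-3.14, 3.14]. Speed limits (rad/s): [2.57, 2.57, 3.14, 3.14, 3.14, 3.14].

## Interface

Orientations are given as a unit quaternion [w, x, y, z].
In Python, from workcell import status, vision, job gives the robot as it stands. The module is installed in compiled form; this text tells all that it offers.
- The arm moves only by the tool apply_moves, never from a script. Its argument "moves" is one flat list of numbers, 6 for each row, row after row: the shift along the world's x, y, z in units of 25 mm (1.0 is 25 mm), then the turn, a rotation vector about the world's x, y, z in rad. In form: [x, y, z, rx, ry, rz, x, y, z, rx, ry, rz, ...]. A call has 1 to 20 rows; each row is the pose to reach, as a shift and turn from the pose commanded when the call began; what a row does not reach only later rows make up. A row lasts 1/12 s, in which the tool goes at most 41.7 mm and 7.16 degrees, less where a joint would pass 70% of its speed; a pose out of reach is approached as far as the arm can. A call with a gripper value outside its range is refused whole. "claw" is the opening in per cent of the stroke, from 0 (shut) to 100 (fully open), set as the call begins (left out, the last holds). The fingers move at their own pace and stop on an object; "newtons" is the grip in N (left out, the last holds). Time passes only in rows, so rows that repeat a pose let the fingers close. It gives the time, the measured TCP pose, the force, the opening and the grip force at its end, in the units of the state.
- status.get_state(): the state, without advancing time (a new reading comes with each control period).
- vision.read_camera(name): name is "side" or "top"; returns a dict with "image" (480x640x3 uint8, blue, green, red), "camera_matrix" (3x3 intrinsics, pixels), "camera_from_world" (4x4, takes a point from world to camera coordinates). Camera axes: x right, y down, z forward; pixel columns grow to the right and rows downward; lengths in m; the calibration is good to about 2 mm. A picture is of the moment at which its call begins. There is no depth.
- job.hand_in(): hands the job in; it is judged then, once.
The state is a dict: "clock": time; "joint_pos": joint angles; "qvel": joint speeds; "tau": joint torques, N m; "tcp_pos": TCP position; "orientation": TCP orientation; "wrist_force": force on the tool from outside, world axes, zero at the start; "ft_torque": the same for the moment, N m; "finger_gap": finger opening in m; "grip_force": force on a finger pad.
Only numpy, scipy, OpenCV 4.12 (cv2) and the standard library are available. Lean on these libraries where they do the work, as an engineer would, in place of code of your own. Each camera call takes 0.05 s, during which the arm holds its last target. There are 200 camera calls.

## Task

Swing the fixture's flat hold-down strap aside by its knob, to the right and well clear of the space between the two pins. Then take the steel offset lever from its board by the arm at its balance point, lift it and bring it over the fixture with its big eye above the thick pin and its small eye above the thin pin, without bumping the fixture with it and without disturbing the tools and small things lying about. Finish while still holding it: level, still, about 25 mm above the pin tips and resting on nothing.

Things in the scene. Friction and masses are not known exactly. Their poses are not given: they have to be found in the camera images.
- lever_balance (a point): Balance point (centre of mass) of the loose dark steel lever, 218 mm long, 0.55 to 0.82 kg, lying flat on the low plywood board, its underside 40 mm above the worktop. The point is in the middle of the arm's section, 19 mm above the lever's underside. Lever axes: x along the arm from big eye to small eye, z up. The straight arm is 15 mm wide (y) and lies 10 to 28 mm above the underside. The point is 30 mm from the big eye's rim.
- big_eye (a point): Centre of the big eye's bore, at the lever's underside, 54 mm from the balance point toward the lever's -x. The big eye is a ring 48 mm across and 36 mm high with a 20 mm bore. Axes as the lever's.
- small_eye (a point): Centre of the small eye's bore, at the lever's underside, 126 mm from the balance point toward the lever's +x. The small eye is a ring 26 mm across and 30 mm high with a 12 mm bore. Axes as the lever's.
- big_pin (a point): Tip of the fixture's thick pin (17 mm across), 86 mm above the worktop. The fixture is fixed: an aluminium plate 120 x 230 mm on four feet, lying crosswise, top 48 mm above the worktop. Its axes: y along its long side, toward the robot's left; x away from the robot; z up. The thick pin stands at the left end; the plate's centre is 90 mm from it toward -y and 23 mm toward +x.
- small_pin (a point): Tip of the fixture's thin pin (8 mm across), 86 mm above the worktop, 180 mm from the thick pin toward the fixture's -y (right). Axes as the fixture's.
- strap (a joint): Angle (rad) of the hold-down strap, turning level about the pivot post at the fixture's far side. At 0 it points to the fixture's -x (the robot), across the line between the pins; it grows as the knob end swings to the robot's right (counter-clockwise from above), stop at 1.75, stays where left, about 0.5 N at the knob. Clear of the lever's space from 1.2 on. Starts between 0 and 0.35.
- strap_knob (a point): Point on the axis of the upright black knob at the strap's free end, 128 mm above the worktop. Its stem is 12 mm across, from 106 to 128 mm above the worktop, widening to a 16 mm head up to 145 mm. The strap is a steel bar 18 mm wide, 98 to 106 mm above the worktop.
- strap_pivot (a point): The strap's pivot axis, 112 mm above the worktop, at the top of the pivot post (26 mm across); 88 mm from the knob's axis. It is 65 mm toward the fixture's +x from the line through the two pins, midway between them.
- solder_tin: Bystander: round flat tin 68 mm across, 23 mm high; leave it alone. Origin under its centre.
- side_cutter: Bystander: side cutter lying flat, 148 x 44 x 14 mm; leave it alone. Origin under its centre.
- rest_board: Fixed plywood board 200 (x) x 270 (y) mm on two battens, its top 40 mm above the worktop; the lever lies on it. Origin on the worktop under its centre, z up.
- screwdriver_fine: Bystander: thin screwdriver 140 mm long, lying; leave it alone. Origin under its centre.
- usb_charger: Bystander: small white plug-in charger, 59 x 31 x 20 mm, lying in front of the fixture; leave it alone. Origin under its centre.

How it is judged:
By the outcome, as a careful person would: the job done as asked, in the order asked, and still so for the second after the job is handed in, while the arm keeps its last pose, push and grip.
It also fails if it takes over 61 s, if anything falls off the work surface, if the arm or the gripper's body presses on something with over 40 N, if the wrist force passes 120 N, or if a joint passes its speed limit or range.

## Working session

There is one attempt and no reset: what is moved stays moved. The work goes in short steps, Python scripts to look and compute and a tool call to move; the robot and the scene stay as the last step left them, time stands still between calls to the robot, and variables do not carry over. Pictures are saved under pics/ and viewed, at most 10 in all, crops included, and the job is handed in when it is done.

Besides the shell and the picture viewer there is one more tool, called after "Request:" by a JSON object that holds its "api" and its "payload", one argument or row to a line. apply_moves: Moves the arm, as the interface text tells. Its arguments: {"type":"object","properties":{"moves":{"type":"array","items":{"type":"number"}},"claw":{"type":"number"},"newtons":{"type":"number"}},"required":["moves"]}

```bash
mkdir -p pics; cat > h.py <<'E'
import numpy as np, cv2
from workcell import status, vision, job
def ray(c,u,v):
    K=c["camera_matrix"];T=c["camera_from_world"];R=T[:3,:3];o=-R.T@T[:3,3]
    d=R.T@np.linalg.solve(K,[u,v,1.]);return o,d
def onz(c,u,v,z):
    o,d=ray(c,u,v);return o+d*(z-o[2])/d[2]
def proj(c,p):
    q=c["camera_from_world"]@np.append(p,1);q=c["camera_matrix"]@q[:3];return q[:2]/q[2]
E
python3 - <<'E'
from h import *
for n in("top","side"):
    c=vision.read_camera(n);cv2.imwrite(f"pics/{n}0.png",c["image"]);np.savez(n+"0.npz",**c)
    print(n,ray(c,320,240))
print(status.get_state())
E
```

```text
top (array([0.26198396, 0.06976496, 1.09068425]), array([ 0.16410233, -0.02148559, -0.98627406]))
side (array([ 0.12684028, -0.42525527,  1.04431871]), array([ 0.27969233,  0.41942759, -0.86433043]))
{'clock': 0.1, 'joint_pos': array([ 1.02936291e+00,  3.13928586e-01,  4.51052051e-02,  1.30359267e+00,
       -1.05303465e-05,  1.43123944e+00]), 'qvel': array([-1.19009936e-03, -4.20106596e-04,  2.79750446e-03, -6.17335911e-05,
        1.96233000e-03,  2.91167033e-04]), 'tau': array([ 2.96368249e-03, -4.81727314e+01,  2.99244744e+01,  1.27504097e-02,
       -7.90324452e-05,  9.01761098e-06]), 'tcp_pos': array([0.22467241, 0.52881872, 0.23850131]), 'orientation': array([-2.65493537e-04,  1.99588737e-01,  9.79879421e-01, -7.65125369e-04]), 'wrist_force': array([-0.10817101,  0.40113671,  0.42946392]), 'ft_torque': array([0.01522355, 0.0179093 , 0.02513335]), 'grip_force': 0.0, 'finger_gap': 0.0849629463431792}
```

View pics/top0.png

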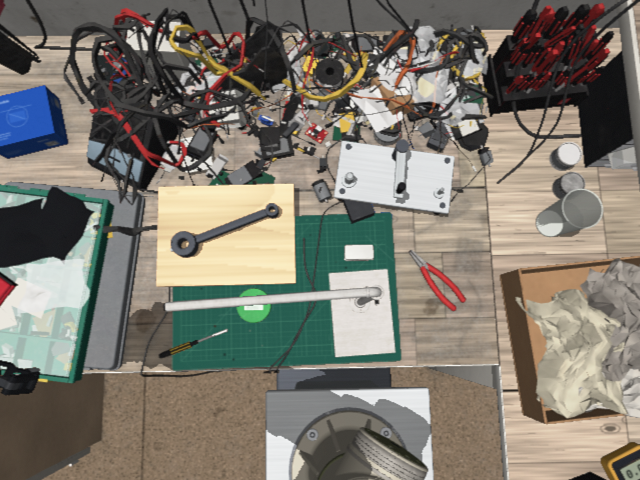

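View pics/side0.png

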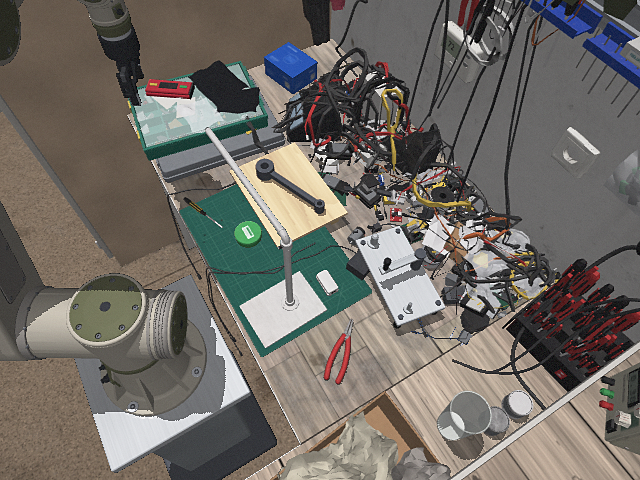

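The top view shows the lever on the board (big eye about 184,243; small eye 273,210), the fixture (pins about 350,180 and 438,193) and the strap at 401,150 to 400,190. A white post with a horizontal boom (378,292 to 165,307) stands in front as an obstacle. Next I'll zoom in.

```bash
python3 - <<'E'
from h import *
t=np.load("top0.npz");s=np.load("side0.npz")
a=cv2.resize(t["image"][130:290,150:310],None,fx=2.4,fy=2.4,interpolation=cv2.INTER_CUBIC)
b=cv2.resize(t["image"][130:225,325:465],None,fx=5,fy=5,interpolation=cv2.INTER_CUBIC)
d=cv2.resize(s["image"][215:335,340:450],None,fx=5,fy=5,interpolation=cv2.INTER_CUBIC)
cv2.imwrite("pics/ft.png",b);cv2.imwrite("pics/fs.png",d)
def tri(p,q):
    o1,d1=ray(t,*p);o2,d2=ray(s,*q)
    x=np.linalg.lstsq(np.c_[d1,-d2],o2-o1,rcond=None)[0]
    A,B=o1+d1*x[0],o2+d2*x[1];return ((A+B)/2).round(3),np.linalg.norm(A-B).round(4)
print("elbow",tri((378,292),(286,241)),"tip",tri((167,307),(209,130)),"base",tri((372,305),(290,302)))
for z in (0.076,): print(onz(t,184,243,z),onz(t,273,210,.07))
print(onz(t,350,180,.086),onz(t,438,193,.086))
# lever mask in top
g=cv2.cvtColor(t["image"],cv2.COLOR_BGR2GRAY);m=np.zeros_like(g);m[190:280,160:293]=(g[190:280,160:293]<95)*255
n,l,st,ce=cv2.connectedComponentsWithStats(m);print(st[1:],ce[1:])
E
```

```text
elbow (array([ 0.316, -0.031,  0.292]), np.float64(0.0003)) tip (array([0.301, 0.274, 0.303]), np.float64(0.0037)) base (array([ 0.308, -0.049,  0.058]), np.float64(0.0009))
[0.42975256 0.30521713 0.076     ] [0.49206879 0.13686182 0.07      ]
[ 0.54475718 -0.01215722  0.086     ] [ 0.51616723 -0.1798031   0.086     ]
[[179 204 100  53 720]
 [177 234   1   1   1]
 [176 237  13  13  98]
 [171 241   2   2   3]
 [190 243   1   1   1]
 [189 245   1   1   1]] [[230.26388889 227.74722222]
 [177.         234.        ]
 [180.63265306 242.29591837]
 [171.66666667 241.66666667]
 [190.         243.        ]
 [189.         245.        ]]
```

View pics/ft.png

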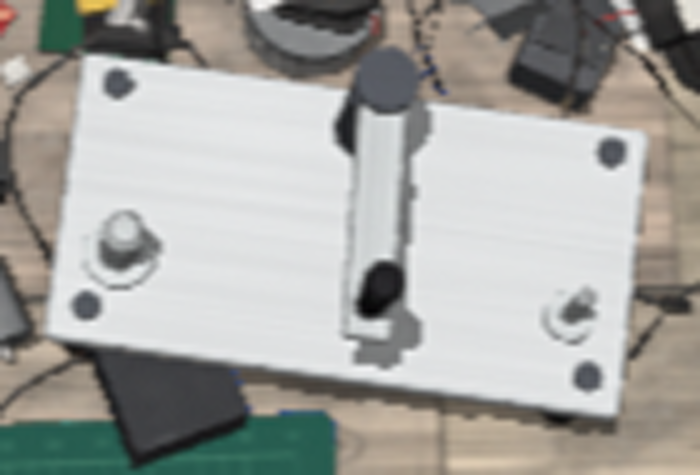

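View pics/fs.png

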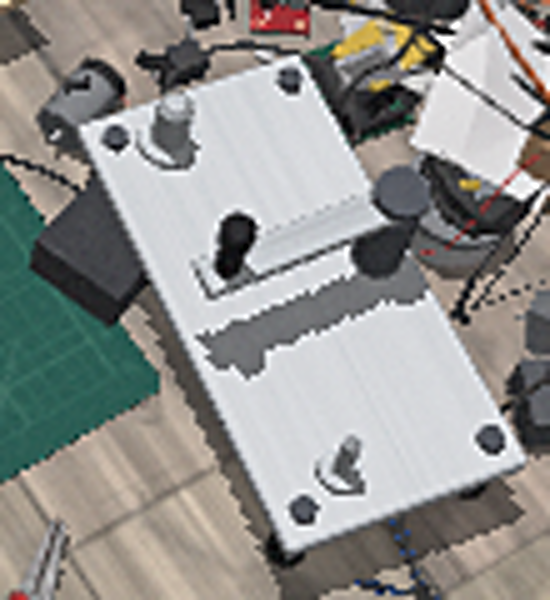

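In the fixture crops, the thick tip is at about top (350,175.4) and side (375.2,236). The thin tip is at top (441.7,189.5) and side (410,303.8). The knob head is at top (402,186) and side (387.5,260), and the post cap at top (402.4,146) and side (420,253). Now the lever.

```bash
cat >> h.py <<'E'
def tri(t,s,p,q):
    o1,d1=ray(t,*p);o2,d2=ray(s,*q)
    x=np.linalg.lstsq(np.c_[d1,-d2],o2-o1,rcond=None)[0]
    A,B=o1+d1*x[0],o2+d2*x[1];return ((A+B)/2).round(4),np.linalg.norm(A-B).round(4)
E
python3 - <<'E'
from h import *
t=np.load("top0.npz");s=np.load("side0.npz")
P=lambda u,v:(325+u/5,130+v/5)
S=lambda u,v:(340+u/5,215+v/5)
for n,a,b in (("thick",(125,226),(176,104)),("thin",(584,297),(350,444)),("knobtop",(386,277),(240,224)),("cap",(387,80),(402,190))):
    print(n,tri(t,s,P(*a),S(*b)))
print("z-fixed thick",onz(t,*P(125,226),.086),onz(s,*S(176,104),.086))
print("thin",onz(t,*P(584,297),.086),onz(s,*S(350,444),.086))
print("knob",onz(t,*P(386,277),.145),onz(s,*S(240,224),.145))
ct=np.array([onz(t,*P(*q),.048) for q in((87,57),(647,133),(617,414),(47,335))])
cs=np.array([onz(s,*S(*q),.048) for q in((302,55),(522,463),(290,553),(80,126))])
for c in(ct,cs):
    print(c.round(4).tolist());e=(c[0]+c[3]-c[1]-c[2]);e/=np.linalg.norm(e);x=np.array([e[1],-e[0],0])
    f=c.mean(0);print("ctr",f.round(4),"yaw",np.arctan2(-e[0],e[1]),"big",(f+.09*e-.023*x).round(4),"small",(f-.09*e-.023*x).round(4),"pivot",(f+.042*x).round(4))
a=cv2.resize(t["image"][195:265,165:290],None,fx=6,fy=6,interpolation=cv2.INTER_CUBIC)
b=cv2.resize(s["image"][150:220,250:335],None,fx=6,fy=6,interpolation=cv2.INTER_CUBIC)
im=np.zeros((590,800,3),np.uint8);a=cv2.resize(a,(500,280));b=cv2.resize(b,(340,280));im[:280,:500]=a;im[290:570,:340]=b
cv2.imwrite("pics/lev.png",im)
E
```

```text
thick (array([ 0.5554, -0.0128,  0.0822]), np.float64(0.0001))
thin (array([ 0.5254, -0.1895,  0.0786]), np.float64(0.0008))
knobtop (array([ 0.5173, -0.1016,  0.1442]), np.float64(0.0013))
cap (array([ 0.6034, -0.1117,  0.1113]), np.float64(0.0019))
z-fixed thick [ 0.55428577 -0.01245088  0.086     ] [ 0.55379942 -0.01441073  0.086     ]
thin [ 0.5231315 -0.1875129  0.086    ] [ 0.52277008 -0.19141475  0.086     ]
knob [ 0.51646708 -0.1012573   0.145     ] [ 0.51763181 -0.10204066  0.145     ]
[[0.6361, -0.0024, 0.048], [0.6004, -0.2267, 0.048], [0.4852, -0.2074, 0.048], [0.5212, 0.0167, 0.048]]
ctr [ 0.5608 -0.105   0.048 ] yaw -0.15843180876957255 big [ 0.5522 -0.0125  0.048 ] small [ 0.5238 -0.1902  0.048 ] pivot [ 0.6022 -0.1116  0.048 ]
[[0.64, -0.0058, 0.048], [0.5992, -0.2276, 0.048], [0.4857, -0.2099, 0.048], [0.5238, 0.0147, 0.048]]
ctr [ 0.5622 -0.1072  0.048 ] yaw -0.1750639691132769 big [ 0.5552 -0.0145  0.048 ] small [ 0.5238 -0.1918  0.048 ] pivot [ 0.6035 -0.1145  0.048 ]
```

View pics/lev.png

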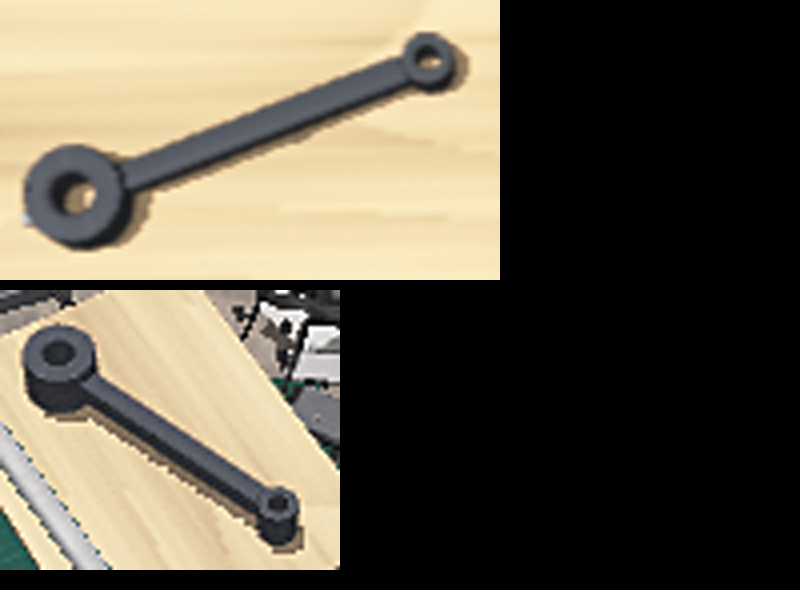

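The big-eye top face is at top (184,243) and side (265,165.8). The small-eye top face is at top (272.2,210) and side (319.8,203.8).

```bash
python3 - <<'E'
from h import *
t=np.load("top0.npz");s=np.load("side0.npz")
b=[onz(t,184,243,.076),onz(s,265,165.8,.076)];q=[onz(t,272.2,210,.07),onz(s,319.8,203.8,.07)]
print(b,q,tri(t,s,(184,243),(265,165.8)),tri(t,s,(272.2,210),(319.8,203.8)))
B=np.mean(b,0);Q=np.mean(q,0);d=(Q-B)[:2];L=np.linalg.norm(d);u=d/L
bal=(B[:2]+Q[:2])/2-u*(.09-.054);print("L",L,"ang",np.arctan2(u[1],u[0]),"bal",bal)
import math
from scipy.spatial.transform import Rotation as R
o=status.get_state()["orientation"];print(R.from_quat(o,scalar_first=True).as_matrix().round(3))
# tool y in world dir, tall boom etc
g=R.from_quat(o,scalar_first=True).as_matrix();print("ydir",math.atan2(g[1,1],g[0,1]))
E
```

```text
[array([0.42975256, 0.30521713, 0.076     ]), array([0.43084654, 0.30387606, 0.076     ])] [array([0.49209607, 0.1384024 , 0.07      ]), array([0.49446515, 0.1360005 , 0.07      ])] (array([0.4308, 0.3055, 0.074 ]), np.float64(0.0014)) (array([0.4943, 0.1382, 0.0665]), np.float64(0.0029))
L 0.17880439525947178 ang -1.2108388597049213 bal [0.44910964 0.25456685]
[[-0.92   0.391 -0.001]
 [ 0.391  0.92  -0.001]
 [ 0.    -0.002 -1.   ]]
ydir 1.1689199758172903
```

Request:
{"api": "apply_moves", "payload": {
  "moves": [1,-0.7,0.3,0,0,0.03,2,-1.4,0.6,0,0,0.06,3,-2,0.9,0,0,0.09,4,-2.7,1.2,0,0,0.12,5,-3.4,1.5,0,0,0.15,6,-4,1.8,0,0,0.18,7,-4.7,2.1,0,0,0.21,8,-5.4,2.4,0,0,0.24,9,-6,2.5,0,0,0.28,9,-6,2.5,0,0,0.28],
  "claw": 45,
  "newtons": 60
}}

```text
clock: 0.93
tcp_pos: [0.4542, 0.3766, 0.3016]
orientation: [0.001, 0.063, 0.998, -0.0]
wrist_force: [0.5, 0.8, 0.1]
finger_gap: 0.0384
grip_force: 0.0
```

```bash
python3 - <<'E'
from h import *
s=status.get_state();print(s["clock"],s["joint_pos"].round(4),s["tcp_pos"].round(4),s["finger_gap"])
c=vision.read_camera("side");cv2.imwrite("pics/s1.png",c["image"])
E
```

```text
0.9333 [ 0.5571  0.3361  0.2293  1.4626 -0.0017  0.6826] [0.4542 0.3766 0.3016] 0.03838204063801161
```

View pics/s1.png

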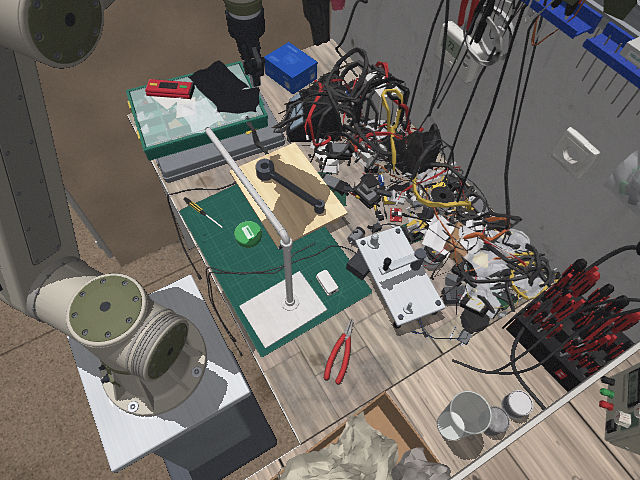

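The view shows the arm's elbow high, so the forearm clears the boom (208,130 to 286,240). Moving on to above the knob.

Request:
{"api": "apply_moves", "payload": {
  "moves": [0.5,-1.4,0,0,0,0,1,-2.8,0,0,0,0,1.5,-4.2,0,0,0,0,2,-5.6,0,0,0,0,2.5,-7,0,0,0,0,3,-8.4,0,0,0,0,3.2,-9.8,0,0,0,0,3.1,-11.2,0,0,0,0,3,-12.6,0,0,0,0,2.9,-14,0,0,0,0,2.8,-15.4,0,0,0,0,2.7,-16.8,0,0,0,0,2.65,-18.2,0,0,0,0,2.65,-19.2,0,0,0,0,2.65,-19.2,0,0,0,0,2.65,-19.2,0,0,0,0]
}}

```text
clock: 2.32
tcp_pos: [0.5157, -0.1009, 0.3012]
orientation: [-0.001, 0.062, 0.998, 0.001]
wrist_force: [0.1, 1.3, 0.1]
finger_gap: 0.0383
grip_force: 0.0
```

```bash
python3 - <<'E'
from h import *
s=status.get_state();print(s["clock"],s["joint_pos"].round(4),s["tcp_pos"].round(4),s["orientation"].round(4),s["finger_gap"],s["qvel"].round(3))
E
```

```text
2.3167 [-3.4640e-01  2.0730e-01  5.6200e-02  1.4212e+00  7.0000e-04 -2.2250e-01] [ 0.5157 -0.1009  0.3012] [-6.000e-04  6.190e-02  9.981e-01  5.000e-04] 0.03833479874353615 [ 0.039 -0.008 -0.001  0.008  0.005  0.005]
```

Request:
{"api": "apply_moves", "payload": {
  "moves": [0,0,-1,0,0,0,0,0,-2,0,0,0,0,0,-3,0,0,0,0,0,-4,0,0,0,0,0,-5,0,0,0,0,0,-5.6,0,0,0,0,0,-6.2,0,0,0,0,0,-6.8,0,0,0,0,0,-7.2,0,0,0,0,0,-7.4,0,0,0,0,0,-7.4,0,0,0]
}}

```text
clock: 3.23
tcp_pos: [0.5154, -0.0993, 0.1158]
orientation: [-0.001, 0.06, 0.998, 0.0]
wrist_force: [-0.8, -0.0, 0.0]
finger_gap: 0.0384
grip_force: 0.0
```

```bash
python3 - <<'E'
from h import *
s=status.get_state();p=s["tcp_pos"];print(p.round(4),s["joint_pos"].round(3),s["wrist_force"])
piv=np.array([.603,-.1125]);r=.088
for i in range(0,19):
    th=.05+i*(1.55/18);a=2.9706+th
    # gap centre at knob path but lead by 10mm beyond (left finger contact)
    k=piv+r*np.array([np.cos(a),np.sin(a)])
    print(i,round(th,3),((k-p[:2])/.025).round(2),round(th-.05,3))
E
```

```text
[ 0.5154 -0.0993  0.1158] [-0.344  0.29  -0.299  0.983  0.    -0.223] [-0.76736051 -0.003252    0.02243924]
0 0.05 [ 0.01 -0.1 ] 0.0
1 0.136 [-0.01 -0.4 ] 0.086
2 0.222 [-0.01 -0.71] 0.172
3 0.308 [ 0.02 -1.01] 0.258
4 0.394 [ 0.07 -1.31] 0.344
5 0.481 [ 0.15 -1.6 ] 0.431
6 0.567 [ 0.26 -1.88] 0.517
7 0.653 [ 0.39 -2.16] 0.603
8 0.739 [ 0.54 -2.42] 0.689
9 0.825 [ 0.71 -2.67] 0.775
10 0.911 [ 0.91 -2.9 ] 0.861
11 0.997 [ 1.12 -3.12] 0.947
12 1.083 [ 1.35 -3.31] 1.033
13 1.169 [ 1.6  -3.49] 1.119
14 1.256 [ 1.86 -3.64] 1.206
15 1.342 [ 2.13 -3.77] 1.292
16 1.428 [ 2.42 -3.88] 1.378
17 1.514 [ 2.71 -3.96] 1.464
18 1.6 [ 3.01 -4.01] 1.55
```

Request:
{"api": "apply_moves", "payload": {
  "moves": [0,-0.4,0,0,0,0.09,0,-0.7,0,0,0,0.17,0,-1,0,0,0,0.26,0.07,-1.3,0,0,0,0.34,0.15,-1.6,0,0,0,0.43,0.26,-1.9,0,0,0,0.52,0.4,-2.15,0,0,0,0.6,0.54,-2.4,0,0,0,0.69,0.7,-2.65,0,0,0,0.77,0.9,-2.9,0,0,0,0.86,1.1,-3.1,0,0,0,0.95,1.35,-3.3,0,0,0,1.03,1.6,-3.5,0,0,0,1.12,1.85,-3.65,0,0,0,1.2,2.1,-3.75,0,0,0,1.29,2.4,-3.9,0,0,0,1.38,2.7,-3.95,0,0,0,1.46,3,-4,0,0,0,1.55,3,-4,0,0,0,1.55,3,-4,0,0,0,1.55]
}}

```text
clock: 4.9
tcp_pos: [0.5917, -0.2006, 0.1175]
orientation: [0.0, -0.654, 0.756, -0.0]
wrist_force: [0.1, 0.4, -0.3]
finger_gap: 0.0382
grip_force: 0.0
```

```bash
python3 - <<'E'
from h import *
s=status.get_state();print(s["clock"],s["tcp_pos"],s["joint_pos"].round(3),s["wrist_force"])
c=vision.read_camera("side");cv2.imwrite("pics/s2.png",cv2.resize(c["image"][180:360,320:520],None,fx=3,fy=3))
E
```

```text
4.9 [ 0.59172773 -0.20060936  0.11754227] [-0.455  0.466 -0.031  1.073  0.    -1.882] [ 0.05233449  0.40343334 -0.26391303]
```

View pics/s2.png

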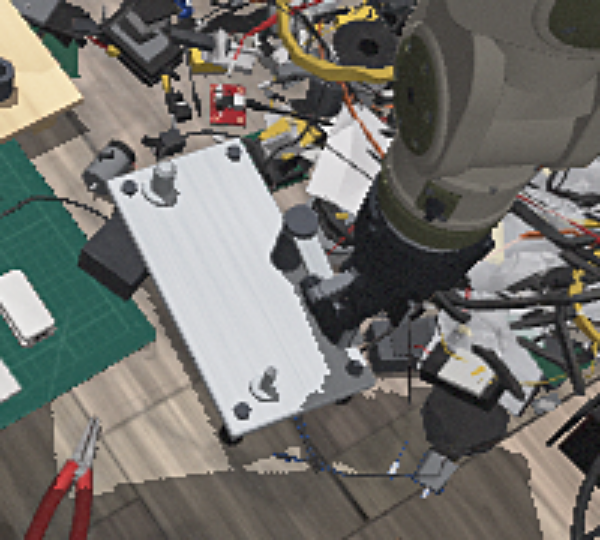

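The strap is swung right, well clear of the pins (its bar now runs from 300,220 to 330,290 in the crop). Raise and travel over the lever.

Request:
{"api": "apply_moves", "payload": {
  "moves": [0,0,1,0,0,0,0,0,2.2,0,0,0,0,0,3.6,0,0,0,0,0,5,0,0,0,0,0,6.4,0,0,0,-0.3,1,7.2,0,0,0.04,-0.7,2.3,7.3,0,0,0.08,-1.1,3.7,7.3,0,0,0.12,-1.6,5.1,7.3,0,0,0.16,-2,6.5,7.3,0,0,0.2,-2.5,7.9,7.3,0,0,0.24,-2.9,9.3,7.3,0,0,0.28,-3.3,10.7,7.3,0,0,0.32,-3.8,12.1,7.3,0,0,0.36,-4.2,13.5,7.3,0,0,0.4,-4.7,14.9,7.3,0,0,0.44,-5.1,16.3,7.3,0,0,0.48,-5.5,17.6,7.3,0,0,0.505,-5.7,18.2,7.3,0,0,0.505,-5.7,18.2,7.3,0,0,0.505]
}}

```text
clock: 6.62
tcp_pos: [0.4467, 0.2571, 0.2997]
orientation: [-0.0, 0.824, -0.567, -0.0]
wrist_force: [-0.1, 0.2, 0.2]
finger_gap: 0.0382
grip_force: 0.0
```

Request:
{"api": "apply_moves", "payload": {
  "moves": [0,0,0,0,0,0,0,0,0,0,0,0],
  "claw": 60
}}

```text
clock: 6.78
tcp_pos: [0.4485, 0.2537, 0.2995]
orientation: [0.0, 0.823, -0.568, 0.0]
wrist_force: [0.5, -0.6, -0.1]
finger_gap: 0.0514
grip_force: 0.0
```

```bash
python3 - <<'E'
from h import *
from scipy.spatial.transform import Rotation as R
import math
s=status.get_state();g=R.from_quat(s["orientation"],scalar_first=True).as_matrix();print(s["clock"],s["tcp_pos"],s["joint_pos"].round(3),g[:,2].round(4),math.atan2(g[1,1],g[0,1])%math.pi,s["finger_gap"])
print((np.array([.4491,.2546,.062])-s["tcp_pos"])/.025)
E
```

```text
6.7833 [0.44847776 0.25374944 0.29949701] [ 0.359  0.186  0.026  1.41  -0.    -1.573] [ 1.e-04 -3.e-04 -1.e+00] 0.3614356413985149 0.05140052365930452
[ 0.02488948  0.03402246 -9.4998803 ]
```

Request:
{"api": "apply_moves", "payload": {
  "moves": [0,0,-1.3,0,0,0,0,0,-2.6,0,0,0,0,0,-3.9,0,0,0,0,0,-5.2,0,0,0,0,0,-6.5,0,0,0,0,0,-7.6,0,0,0,0,0,-8.4,0,0,0,0,0,-9,0,0,0,0,0,-9.4,0,0,0,0,0,-9.7,0,0,0,0,0,-9.85,0,0,0,0,0,-9.85,0,0,0,0,0,-9.85,0,0,0]
}}

```text
clock: 7.87
tcp_pos: [0.4493, 0.2542, 0.0538]
orientation: [-0.0, 0.823, -0.568, 0.0]
wrist_force: [-0.1, -0.2, 0.6]
finger_gap: 0.0507
grip_force: 0.0
```

```bash
python3 - <<'E'
from h import *
s=status.get_state();print(s["clock"],s["tcp_pos"],s["joint_pos"].round(3),s["wrist_force"])
c=vision.read_camera("side");t=vision.read_camera("top")
a=cv2.resize(c["image"][120:240,220:360],None,fx=4,fy=4);b=cv2.resize(t["image"][180:290,150:310],None,fx=2.4,fy=2.4)
im=np.zeros((600,800,3),np.uint8);im[:480,:560]=a;b=cv2.resize(b,(240,165));im[:165,560:]=b
cv2.imwrite("pics/s3.png",im)
E
```

```text
7.8667 [0.44932431 0.25420036 0.05375687] [ 0.359  0.335 -0.409  0.826 -0.    -1.573] [-0.0653718  -0.24332898  0.59211356]
```

View pics/s3.png

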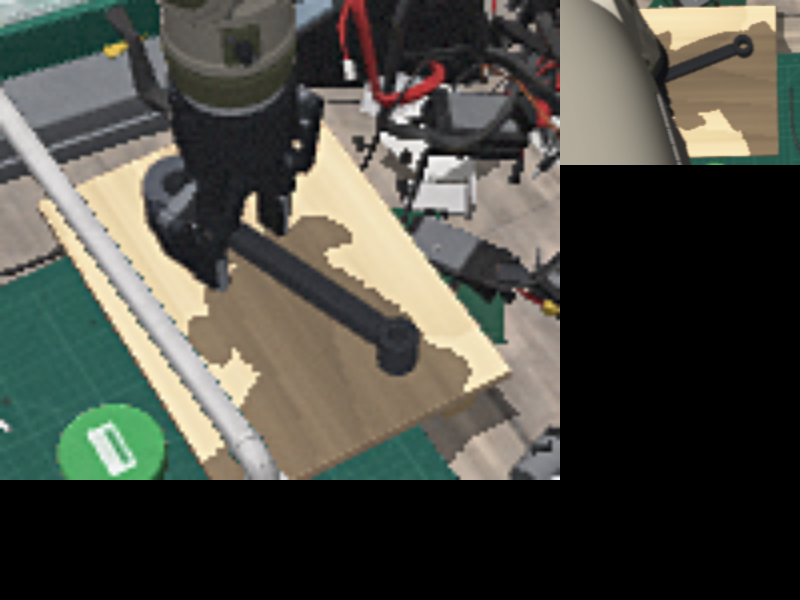

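The fingers straddle the arm next to the big eye. Close with a firm grip.

Request:
{"api": "apply_moves", "payload": {
  "moves": [0,0,0,0,0,0,0,0,0,0,0,0,0,0,0,0,0,0,0,0,0,0,0,0,0,0,0,0,0,0,0,0,0,0,0,0,0,0,0,0,0,0,0,0,0,0,0,0],
  "claw": 0,
  "newtons": 100
}}

```text
clock: 8.63
tcp_pos: [0.4499, 0.2548, 0.0542]
orientation: [-0.001, 0.823, -0.568, 0.001]
wrist_force: [1.1, 1.3, 5.5]
finger_gap: 0.013
grip_force: 98.1
```

Request:
{"api": "apply_moves", "payload": {
  "moves": [0,0,0.1,0,0,0,0,0,0.3,0,0,0,0,0,0.6,0,0,0,0,0,1,0,0,0,0,0,1.5,0,0,0,0,0,2,0,0,0,0,0,2.6,0,0,0,0,0,3.2,0,0,0,0,0,3.8,0,0,0,0,0,4.4,0,0,0,0,0,4.8,0,0,0,0,0,5,0,0,0,0,0,5,0,0,0,0,0,5,0,0,0]
}}

```text
clock: 9.8
tcp_pos: [0.4485, 0.2542, 0.1779]
orientation: [0.0, 0.823, -0.568, -0.0]
wrist_force: [0.7, -0.5, -5.2]
finger_gap: 0.0128
grip_force: 97.9
```

```bash
python3 - <<'E'
from h import *
s=status.get_state();print(s)
c=vision.read_camera("side");t=vision.read_camera("top")
np.savez("s4.npz",**c);np.savez("t4.npz",**t)
a=cv2.resize(c["image"][60:210,210:350],None,fx=4,fy=4);b=cv2.resize(t["image"][150:290,150:310],(240,210))
im=np.zeros((600,800,3),np.uint8);im[:600,:560]=a;im[:210,560:]=b
cv2.imwrite("pics/s4.png",im)
E
```

```text
{'clock': 9.8, 'joint_pos': array([ 3.59774547e-01,  2.26473270e-01, -2.23148810e-01,  1.12156933e+00,
       -3.59367172e-06, -1.57344988e+00]), 'qvel': array([-0.00126359,  0.01138997, -0.01881268, -0.00451428, -0.00070849,
        0.00184512]), 'tau': array([ 1.59575965e-02, -4.54794931e+01,  3.14655411e+01,  3.52180505e-02,
        1.70943572e-02, -1.28661114e-06]), 'tcp_pos': array([0.44845292, 0.25415467, 0.17785477]), 'orientation': array([ 1.63297021e-04,  8.22965853e-01, -5.68090808e-01, -1.11177026e-04]), 'wrist_force': array([ 0.67316313, -0.53009856, -5.19364543]), 'ft_torque': array([-0.00694743,  0.00140685,  0.02093906]), 'grip_force': 97.91122913360596, 'finger_gap': 0.012824403836704152}
```

View pics/s4.png

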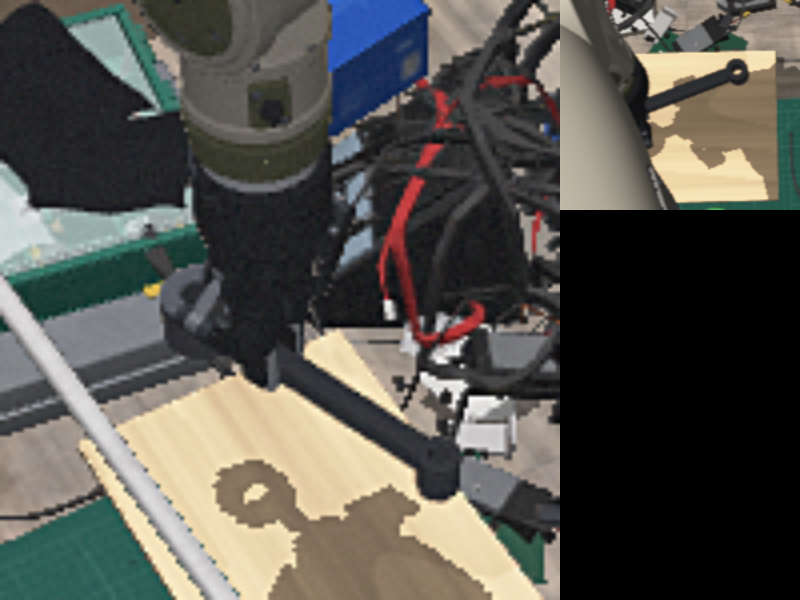

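```bash
python3 - <<'E'
from h import *
s=np.load("s4.npz");t=np.load("t4.npz")
tcp=np.array([.4485,.2542,.1779])
A=onz(s,319.75,171.5,.1937);B=onz(t,268,197.3,.1937)
print(A,B,tri(t,s,(268,197.3),(319.75,171.5)))
u=np.array([np.cos(-1.2108),np.sin(-1.2108)]);print("exp",tcp[:2]+.126*u)
for e in(A,B):
    d=e[:2]-tcp[:2];print("len",np.hypot(*d),np.arctan2(d[1],d[0]))
tg=np.array([.554,-.0135]);q=np.array([.5235,-.190]);w=(q-tg)/np.hypot(*(q-tg));mid=(tg+q)/2
b=mid-.036*w;print("bal target",b,np.arctan2(w[1],w[0])+1.2108,(np.array([*b,.23])-tcp)/.025)
E
```

```text
[0.49270178 0.14007565 0.1937    ] [0.48644305 0.13708197 0.1937    ] (array([0.4872, 0.1359, 0.2005]), np.float64(0.005))
exp [0.49288612 0.13627684]
len 0.12238530650156876 -1.20127514708467
len 0.12311096128410672 -1.2574938219117893
bal target [ 0.54488011 -0.06627576] -0.5311109728943535 [  3.85520438 -12.81903037   2.084     ]
```

The lever is held level with about zero moment, and the small eye at side (320,171) agrees with expectation. Carry it over the fixture at height.

Request:
{"api": "apply_moves", "payload": {
  "moves": [0,0,0.4,0,0,0,0,0,1,0,0,0,0.1,-0.4,1.6,0,0,-0.01,0.3,-1,2.1,0,0,-0.04,0.6,-1.9,2.1,0,0,-0.08,0.9,-2.9,2.1,0,0,-0.12,1.2,-3.9,2.1,0,0,-0.16,1.5,-4.9,2.1,0,0,-0.2,1.8,-5.9,2.1,0,0,-0.24,2.1,-6.9,2.1,0,0,-0.28,2.4,-7.9,2.1,0,0,-0.32,2.7,-8.9,2.1,0,0,-0.36,3,-9.9,2.1,0,0,-0.4,3.3,-10.8,2.1,0,0,-0.44,3.5,-11.6,2.1,0,0,-0.48,3.7,-12.2,2.1,0,0,-0.51,3.8,-12.6,2.1,0,0,-0.53,3.85,-12.8,2.1,0,0,-0.53,3.85,-12.8,2.1,0,0,-0.53,3.85,-12.8,2.1,0,0,-0.53]
}}

```text
clock: 11.57
tcp_pos: [0.5446, -0.0652, 0.2305]
orientation: [-0.0, -0.646, 0.764, 0.001]
wrist_force: [0.8, 0.1, -5.1]
finger_gap: 0.0131
grip_force: 98.0
```

Request:
{"api": "apply_moves", "payload": {
  "moves": [0,0,-0.4,0,0,0,0,0,-0.9,0,0,0,0,0,-1.5,0,0,0,0,0,-2.1,0,0,0,0,0,-2.6,0,0,0,0,0,-3,0,0,0,0,0,-3.3,0,0,0,0,0,-3.4,0,0,0,0,0,-3.4,0,0,0,0,0,-3.4,0,0,0,0,0,-3.4,0,0,0]
}}

```text
clock: 12.48
tcp_pos: [0.5455, -0.0659, 0.1464]
orientation: [0.0, -0.645, 0.764, -0.001]
wrist_force: [-0.7, -0.3, -4.8]
finger_gap: 0.013
grip_force: 98.1
```

```bash
python3 - <<'E'
from h import *
s=status.get_state();print({k:np.round(v,4) for k,v in s.items()})
c=vision.read_camera("side");t=vision.read_camera("top")
np.savez("s5.npz",**c);np.savez("t5.npz",**t)
a=cv2.resize(c["image"][205:325,340:440],None,fx=4,fy=4,interpolation=cv2.INTER_CUBIC);b=cv2.resize(t["image"][130:230,325:465],(400,286),interpolation=cv2.INTER_CUBIC)
im=np.zeros((600,800,3),np.uint8);im[:480,:400]=a;im[:286,400:]=b
cv2.imwrite("pics/s5.png",im)
E
```

```text
{'clock': np.float64(12.4833), 'joint_pos': array([-0.2663,  0.3081, -0.1937,  1.0676,  0.    , -1.6696]), 'qvel': array([-0.0014, -0.0024,  0.0018, -0.0008, -0.0011,  0.0001]), 'tau': array([ 6.62000e-02, -4.85481e+01,  2.98777e+01,  2.49000e-02,
        1.92000e-02, -1.00000e-04]), 'tcp_pos': array([ 0.5455, -0.0659,  0.1464]), 'orientation': array([ 4.000e-04, -6.455e-01,  7.638e-01, -6.000e-04]), 'wrist_force': array([-0.7434, -0.3386, -4.8441]), 'ft_torque': array([-0.0022,  0.0124,  0.0036]), 'grip_force': np.float64(98.0616), 'finger_gap': np.float64(0.013)}
```

View pics/s5.png

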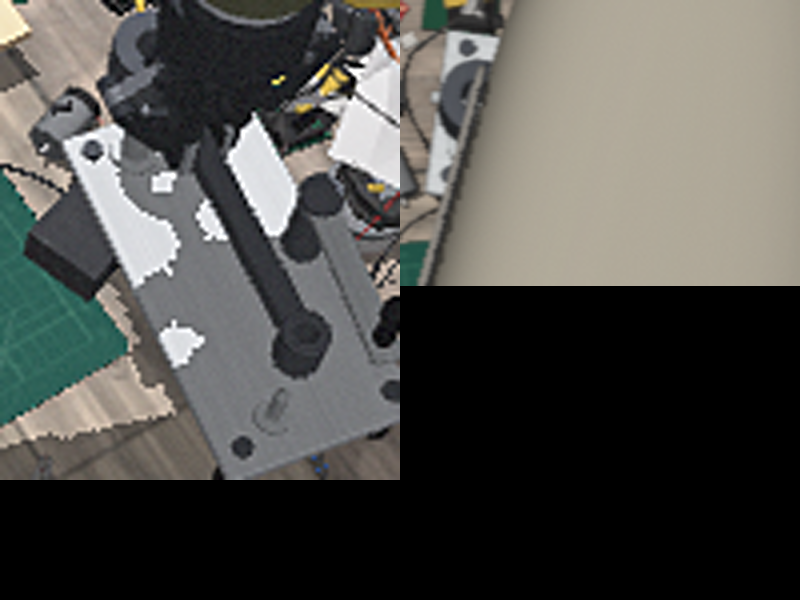

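In the side crop, the small-eye top centre is at (307,333), which is image (416.8,288.3), and the thin tip is at image (410.5,304.3). The big-eye ring in the top view is at about (352.3,164.7). Check numerically.

```bash
python3 - <<'E'
from h import *
s=np.load("s5.npz");t=np.load("t5.npz")
zu=.1464-.0142
tcp=np.array([.5455,-.0659]);w=np.array([-.0305,-.1765]);w/=np.hypot(*w)
y=status.get_state()["orientation"]
from scipy.spatial.transform import Rotation as R
g=R.from_quat(y,scalar_first=True).as_matrix();a=np.arctan2(g[1,1],g[0,1])-np.pi/2;print("lever ang by tool",a, "want",np.arctan2(w[1],w[0]))
print("small eye side",onz(s,416.75,288.25,zu+.03),"pin same cam",onz(s,410,303.8,.086),onz(s,410.5,304.3,.086))
print("big eye top",onz(t,352.3,164.7,zu+.036),"pin top cam",onz(t,350,175.3,.086))
print("big eye side",onz(s,375.75,215,zu+.036),"pin",onz(s,375.2,235.8,.086))
v=np.array([np.cos(a-np.pi),np.sin(a-np.pi)]) if np.sin(a)>0 else np.array([np.cos(a),np.sin(a)])
print("exp small",tcp+.126*v,"exp big",tcp-.054*v)
# dark mask circle fit of small eye in side and big in top: print extents
im=s["image"];gr=cv2.cvtColor(im,cv2.COLOR_BGR2GRAY)
print(gr[278:302,403:426])
E
```

```text
lever ang by tool 1.4032057534157976 want -1.7419109728943531
small eye side [ 0.52301214 -0.18984385  0.1622    ] pin same cam [ 0.52277008 -0.19141475  0.086     ] [ 0.52301281 -0.19287428  0.086     ]
big eye top [ 0.5495362  -0.01039068  0.1682    ] pin top cam [ 0.55408695 -0.01244476  0.086     ]
big eye side [ 0.54805453 -0.00661347  0.1682    ] pin [ 0.55379942 -0.01441073  0.086     ]
exp small [ 0.5244823  -0.19013468] exp big [ 0.55450759 -0.01265656]
[[131  85  38  41  58  55  57  54  57  53  50  84 126 125 124 124 125 122
  123 121 119 125 101]
 [124 130  47  32  40  56  57  53  55  54  51  37 129 123 124 126 123 121
  118 118 120 120  90]
 [122 129  83  38  43  55  54  56  53  53  55  50  86 125 126 125 123 123
  125 122 121 123 125]
 [124 122 137  41  39  41  54  58  54  53  54  55  43 134 129 128 126 121
  123 125 122 120 121]
 [124 120 129  85  38  38  52  55  55  57  57  42  48  58 109 104 128 130
  126 126 124 121 121]
 [126 125 121 134  49  34  44  52  56  51  54  57  53  54  46  41  81 133
  126 125 124 121 120]
 [121 125 123 129  87  38  40  56  44  57  52  53  
[... 995 characters left out ...]
135 124 122 123 123]
 [120 119 122 124 130  90  43  43  47  47  48  47  48  49  47  50  32 106
  129 125 121 121 125]
 [120 122 119 124 127  77  38  41  49  51  47  50  51  46  46  41  59 129
  124 124 121 125 119]
 [121 122 117 119 124 130 114  47  39  48  46  46  44  43  45  29 106 128
  120 123 122 122 120]
 [126 121 121 120 119 122 129 111  65  44  37  43  40  41  86 103 129 125
  123 120 121 122 124]
 [120 123 119 121 119 123 124 131 133 116  56  84  87  72 134 126 125 125
  122 120 122 124 118]
 [122 121 124 120 121 118 121 122 126 129 127 130 132 122 123 125 122 124
  122 121 123 123 123]
 [119 122 122 121 117 122 124 127 127 127 125 124 122 123 118 124 118 121
  124 125 123 123 123]]
```

```bash
python3 - <<'E'
from h import *
t=np.load("t5.npz");gr=cv2.cvtColor(t["image"],cv2.COLOR_BGR2GRAY)
np.set_printoptions(linewidth=200)
print("cols 334..358, rows 145..184");print(gr[145:184,334:359])
u=.1464-.0142
for c in((.554,-.013),(.5545,-.0127)):
  for z in(u,u+.036):
    p=[proj(t,np.array([c[0]+.024*np.cos(a),c[1]+.024*np.sin(a),z])) for a in np.linspace(0,6.28,60)]
    p=np.array(p);print(c,z,"proj left",p[:,0].min(),"top",p[:,1].min(),"bottom",p[:,1].max(),"ctr",proj(t,np.array([*c,z])))
E
```

```text
cols 334..358, rows 145..184
[[102 126 128 128 127 123 120 161 201 210 207 170 102  75  74  77 116 171 199 204 203 202 203 203 187]
 [132 136 135 134 133 131 134 171 202 209 208 162  87  78  79  78  80 107 171 207 208 206 207 205 170]
 [145 145 145 144 143 143 149 179 204 207 207 161  86  79  80  77  75 107 172 208 210 210 212 210 172]
 [147 148 148 147 146 146 160 187 204 205 204 174 113  80  75  77 101 166 206 210 208 208 209 191 143]
 [146 148 149 148 146 144 162 191 201 201 203 201 182 136 103 137 182 203 207 208 210 211 210 173 111]
 [151 152 153 155 154 144 165 198 206 204 203 204 202 197 195 195 178 159 160 182 199 202 203 167 110]
 [152 154 156 158 159 150 172 203 208 207 207 202 182 152 128 106  91  84  85  91  95 102 122 117  97]
 [151 154 157 158 157 146 163 198 207 204 183 143 107  88  84  81  79  79  81  82  73  59  69  87  97]
 [150 152 153 154 153 147 171 200 202 168 113  85  81  81  82  81  82  82  93 103  85  64  77  89 101]
 [149 147 145 146 149 151 179 200 171 114  84  82  84  84  82  82  82  86 109 121  93  70  84  93 103]
 [153 150 145 145 145 157 181 168 117  86
[... 2805 characters left out ...]
  88 109 116 120 126 130 134 138 140]
 [113 133 187 205 208 207 205 180 175 187 162 119  73  51  55  66  91 111 117 123 127 131 135 138 141]]
(0.554, -0.013) 0.1322 proj left 339.09419974230576 top 155.7078091425038 bottom 180.87835866564936 ctr [352.13385357 168.24511404]
(0.554, -0.013) 0.16820000000000002 proj left 340.17024596650833 top 149.2778276986999 bottom 175.32737898593356 ctr [353.69177625 162.25101065]
(0.5545, -0.0127) 0.1322 proj left 338.92353585693604 top 155.45033193340265 bottom 180.61667675200547 ctr [351.96218911 167.98554828]
(0.5545, -0.0127) 0.16820000000000002 proj left 339.9932618220069 top 149.01142093243246 bottom 175.05645971702114 ctr [353.51363572 161.98236296]
```

The big eye is about 2 mm short in x and 2 mm long in y, and the small eye about 1.6 mm long in y. Apply a small correction and descend to the final height.

Request:
{"api": "apply_moves", "payload": {
  "moves": [0.01,-0.02,-0.1,0,0,-0.002,0.03,-0.05,-0.25,0,0,-0.004,0.04,-0.07,-0.45,0,0,-0.006,0.04,-0.07,-0.65,0,0,-0.006,0.04,-0.07,-0.8,0,0,-0.006,0.04,-0.07,-0.86,0,0,-0.006,0.04,-0.07,-0.86,0,0,-0.006,0.04,-0.07,-0.86,0,0,-0.006,0.04,-0.07,-0.86,0,0,-0.006,0.04,-0.07,-0.86,0,0,-0.006,0.04,-0.07,-0.86,0,0,-0.006,0.04,-0.07,-0.86,0,0,-0.006]
}}

```text
clock: 13.58
tcp_pos: [0.546, -0.0675, 0.1243]
orientation: [0.0, -0.643, 0.766, -0.0]
wrist_force: [-0.6, 0.2, -5.7]
finger_gap: 0.0131
grip_force: 98.1
```

```bash
python3 - <<'E'
from h import *
for i in range(3):
    t=vision.read_camera("top");s=status.get_state();print(s["tcp_pos"].round(4),s["orientation"].round(4),s["wrist_force"].round(2),s["grip_force"].round(1),np.abs(s["qvel"]).max())
c=vision.read_camera("side");np.savez("s6.npz",**c);np.savez("t6.npz",**t)
np.set_printoptions(linewidth=220)
u=.125-.0142
gr=cv2.cvtColor(c["image"],cv2.COLOR_BGR2GRAY)
p=np.array([proj(c,np.array([.5233+.013*np.cos(a),-.1905+.013*np.sin(a),u+.03])) for a in np.linspace(0,6.28,60)])
print("pred small eye top",p.min(0),p.max(0));x,y=p.mean(0).astype(int);print(x-12,y-10);print(gr[y-10:y+11,x-12:x+12])
g2=cv2.cvtColor(t["image"],cv2.COLOR_BGR2GRAY)
p=np.array([proj(t,np.array([.554+.024*np.cos(a),-.013+.024*np.sin(a),u+.036])) for a in np.linspace(0,6.28,60)])
print("pred big top",p.min(0),p.max(0));x,y=p.mean(0).astype(int);print(x-17,y-16);print(g2[y-16:y+12,x-17:x+2])
E
```

```text
Traceback (most recent call last):
AttributeError: 'float' object has no attribute 'round'
```

```bash
python3 - <<'E'
from h import *
for i in range(3):
    t=vision.read_camera("top");s=status.get_state();print(s["tcp_pos"].round(4),s["orientation"].round(4),s["wrist_force"].round(2),s["grip_force"],np.abs(s["qvel"]).max())
c=vision.read_camera("side")
np.set_printoptions(linewidth=220)
u=.1245-.0142
gr=cv2.cvtColor(c["image"],cv2.COLOR_BGR2GRAY)
p=np.array([proj(c,np.array([.523+.013*np.cos(a),-.1905+.013*np.sin(a),u+.03])) for a in np.linspace(0,6.28,60)])
print("pred small eye top",p.min(0),p.max(0));x,y=p.mean(0).astype(int);print(x-12,y-10);print(gr[y-10:y+11,x-12:x+12])
g2=cv2.cvtColor(t["image"],cv2.COLOR_BGR2GRAY)
p=np.array([proj(t,np.array([.554+.024*np.cos(a),-.013+.024*np.sin(a),u+.036])) for a in np.linspace(0,6.28,60)])
print("pred big top",p.min(0),p.max(0));x,y=p.mean(0).astype(int);print(x-17,y-16);print(g2[y-16:y+12,x-17:x+2])
E
```

```text
[ 0.546  -0.0675  0.1242] [ 0.000e+00 -6.432e-01  7.657e-01 -1.000e-04] [ 0.23  0.29 -5.37] 98.05824995040894 0.0018137807816388939
[ 0.5459 -0.0675  0.1241] [ 0.     -0.6432  0.7657 -0.    ] [-0.37  0.59 -6.05] 98.05835366249084 0.0021740803686442533
[ 0.5459 -0.0675  0.1241] [ 0.     -0.6432  0.7657 -0.    ] [-0.35 -0.2  -5.44] 98.05841088294983 0.0016012164446583194
pred small eye top [408.4233183  287.15888459] [421.19850956 298.90650899]
402 282
[[ 90  44  36  53  60  51  54  53  51  41 129 124 123 119 121 120 121 122 123 122 122 124 120 119]
 [ 85  35  40  47  58  57  53  54  51  49  83 127 124 117 120 120 116 121 126 122 121 122 120 118]
 [134  91  42  39  56  58  56  56  52  50  42  54 120 122 120 119 120 119 120 125 120 122 121 125]
 [130  83  35  29  52  54  55  51  57  56  49  84 132 124 121 122 121 121 123 123 121 123 123 119]
 [122 131  91  39  40  53  59  54  53  54  46  46  77 123 124 122 121 123 118 124 121 122 122 121]
 [123 126  82  35  35  47  52  58  55  55  55  48  79 132 130 126 121 123 117 123 120 122 123 124]
 [118 124 130  88  36  38  54  59  50  57  56  58  
[... 3024 characters left out ...]
50 133  90  79  84  85  84  83  80  88 156 198 174 136 109  78  75]
 [133 122 121 100  54  64  84  86  84  84  81  79 128 171 161 135 107  73  69]
 [131 129 155 140  69  66  84  87  84  83  83  78  92 134 148 128  91  65  68]
 [132 127 158 142  55  55  80  86  86  86  84  81  79 100 127 123  86  60  72]
 [131 128 164 148  57  41  69  85  86  85  84  82  84 111 132 109  62  53  80]
 [138 132 160 151  74  39  58  80  85  87  85  82  90 118 135 102  57  60  83]
 [134 137 169 164  96  40  35  50  74  86  85  84 100 125 126  87  55  60  85]
 [128 141 177 173 107  41  31  42  65  82  85  86 104 127 110  63  56  66  87]
 [136 156 191 206 157  61  32  35  41  59  80  92 115 133 107  60  53  67  92]]
```

Request:
{"api": "apply_moves", "payload": {
  "moves": [0.01,0,0.02,0,0,-0.002,0.02,0,0.04,0,0,-0.004,0.02,0,0.04,0,0,-0.004,0.02,0,0.04,0,0,-0.004,0.02,0,0.04,0,0,-0.004,0.02,0,0.04,0,0,-0.004,0.02,0,0.04,0,0,-0.004,0.02,0,0.04,0,0,-0.004]
}}

```text
clock: 14.5
tcp_pos: [0.5464, -0.0675, 0.1251]
orientation: [-0.0, -0.642, 0.767, 0.0]
wrist_force: [-0.7, 0.1, -6.7]
finger_gap: 0.0128
grip_force: 98.1
```

```bash
python3 - <<'E'
from h import *
s=status.get_state();print(s["tcp_pos"],s["qvel"].round(4),s["wrist_force"]);print(job.hand_in())
E
```

```text
[ 0.54640104 -0.06751057  0.12509   ] [ 0.0005 -0.0007  0.0014  0.0009 -0.001  -0.0019] [-0.67931392  0.13824341 -6.66325618]
the job is handed in; nothing more can be done
None
```

I handed the job in at 14.5 s: the strap is swung right to about 1.45 rad, and the lever is held level and still, about 25 mm above the pin tips, with both eyes within about 1–2 mm of their pins by the cameras; no verdict came back.

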